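# Set a dowel in the bench dowel press and hold it while the glue grabs

### The arm

A 6-joint arm with a two-finger parallel gripper is mounted at the origin on a cart in front of the work surface, level with it; the furniture and walls round the work are solid. World frame = base frame: x ahead of the robot, y to its left, z up, the work surface at z = 0. Lengths are in m, angles in rad, forces in N, time in s.
With the tool pointing down it reaches from about 0.4 to 0.825 m from the base axis. Payload 7 kg.
Tool frame: the origin (TCP) lies between the finger pads; the fingertips stand 11 mm ahead of it and the grasp point (between the pads) lies 8 mm behind it; x points along the fingers, y is the direction in which the jaws open and shut, and the axes are right-handed (so a half turn about x gives the same grasp; the last joint's range is limited). The gripper opens to 88 mm and grips with 3 to 60 N. Pads are 19 mm wide; open, the fingers measure 130 mm over their backs; the gripper's body (78 mm by 193 mm) begins 47 mm behind the grasp point.
Start: joints at [-1.02, 0.359, 0.012, 0, -1.224, -0.288], TCP at [0.175, -0.652, 0.207] pointing down, gripper open.
Joint ranges: [-3.07, 3.07], [-1.43, 2.12], [-1.02, 1.25], [-3.03, 1.67], [-3.05, -0], [-3.03, 3.03]. Speed limits (rad/s): [2.39, 2.39, 3.01, 3.14, 3.14, 3.14].

### API

Orientations are given as a unit quaternion [x, y, z, w].
In Python, from station import read_state, imaging, order gives the robot as it stands. The module is installed in compiled form; this text tells all that it offers.
- The arm moves only by the tool servo_tool, never from a script. Its argument "motion" is a list of rows, each an object with "linear": the shift along the tool's x, y, z in cm, a list of three; "roll": the turn about the tool's x in rad. A call has exactly 8 rows; each row is the pose to reach, as a shift and turn from the pose commanded when the call began, along the tool's axes at that moment; what a row does not reach only later rows make up. A row lasts 1/8 s, in which the tool goes at most 62.5 mm and 10.7 degrees, less where a joint would pass 70% of its speed; a pose out of reach is approached as far as the arm can. A call with a gripper value outside its range is refused whole. "hand" is the finger opening in cm, from 0 to 8.76, set as the call begins (left out, the last holds). The fingers move at their own pace and stop on an object; "grip_force" is the grip in N (left out, the last holds). Time passes only in rows, so rows that repeat a pose let the fingers close, or fill a call up. It gives the time, the measured TCP pose, the force and the opening at its end, in the units of the state.
- read_state(): the state, without advancing time (a new reading comes with each control period).
- imaging.snapshot(name): name is "side" or "top" or "wrist"; returns the picture (420x560x3 uint8, red, green, blue); there is no depth.
- imaging.calibration(name): a dict with "fov_y" (degrees; the focal length in pixels is half the picture's height over the tangent of half this angle, whatever the lens; pixels are square), "cx", "cy" (the principal point, pixels), "dist_coeffs" ([k1, k2, p1, p2, k3] as OpenCV has them; the pictures are not rectified), "R" (3x3) and "t" (3): a world point X has camera coordinates R X + t. Camera axes: x right, y down, z forward; pixel columns grow to the right and rows downward; lengths in m; the calibration is good to about 2 mm. A picture is of the moment at which its call begins: read the wrist's pose just before it. calibration takes no time and is no camera call; for the wrist camera it gives the pose at the moment of the call.
- order.finish_job(): hands the job in, once; it reports no verdict.
The state is a dict: "clock": time; "q": joint angles; "qd": joint speeds; "joint_efforts": joint torques, N m; "position": TCP position; "eef_rot": TCP orientation; "ft_force": force on the tool from outside, world axes, zero at the start; "ft_torque": the same for the moment, N m; "grip_width": finger opening in m.
Only numpy, scipy, OpenCV 4.12 (cv2) and the standard library are available. Lean on these libraries where they do the work, as an engineer would, in place of code of your own. Each camera call takes 0.05 s, during which the arm holds its last target. There are 200 camera calls.

### The job

A dowel has been started in the end of the dark rail lying in the dowel press. Swing the open metal hold-down flap shut over the rail until the tongue on its front edge snaps in behind the catch rim, and only then push the black lever handle down until the lever is level, which leaves 20 mm of dowel standing out of the rail; do not drive it deeper. Glue and trapped air push the dowel back out, so finish while still holding the lever down, level, and leave the finished rail, the glue bottle and the tray of dowels where they are.

Things in the scene. Friction and masses are not known exactly. Their poses are not given: they have to be found in the camera images.
- press: Bench dowel press, fixed; grey base plate 140 x 370 x 14 mm, x -70..70, y -130..240 in its frame. Origin on the bench under the ram's axis; y runs along the ram from lever (-y) to trough (+y), x away from the robot, z up. The rail lies in the trough at x -14..14, y 45..225, z 40..68; trough walls end at z 66. Ram bush and lever cheeks: x -38..38, y -91..-10, up to z 129.
- flap (a joint): Angle of the aluminium hold-down flap about its hinge along press y, rad: 0 = shut, flat over the rail; 1.57 = upright; starts 1.1 to 1.6. A stiff hinge: it stays where left. Hinged on the far (+x) side, it shuts toward the robot (-x): push its outer face, the side away from the robot when open. Snapping it shut takes 5 to 15 N on the free edge.
- flap_hinge (a point): Hinge axis of the flap, at mid-width: press frame x 45, y 135, z 73.5 mm (half-way through the shut plate's thickness).
- flap_edge (a point): Middle of the flap's free edge, on its outer face (upper face when shut). When shut it is at press frame x -45, y 135, z 76.5 mm. The plate is 90 mm from hinge to free edge, 120 mm wide (press y 75..195) and 6 mm thick.
- tongue (a joint): Angle of the small sprung steel tongue (30 mm wide, 34 mm long) that hangs from the middle of the flap's free edge, rad: 0 = at rest, grows as it is bent outward by the catch rim on the trough's front wall. It springs back to 0 with its ledge under the rim when the flap is latched.
- lever (a joint): Angle of the press lever, rad: 0 = at rest, raised 0.65 rad above level; grows as the handle is pushed down; 0.65 = level; its end is 0.87. It drives the ram toward the dowel (about 30 mm from rest to level) and is sprung: it returns to 0 when let go. Holding it level takes about 6 to 11 N down at the grip point.
- lever_pivot (a point): Pivot axis of the lever (along the press's x axis), press frame x 0, y -60, z 104 mm. The lever points from it toward -y of the press.
- lever_grip (a point): Grip point: on the upper face of the lever's black handle, 160 mm along the lever from the pivot and 11 mm above its centre line. The handle is 34 mm wide (x), 110 mm long, 22 mm thick, from 105 to 215 mm from the pivot. With the lever level the grip point is 115 mm above the bench.
- dowel (a joint): How far the beech dowel (10 mm diameter) has gone in, m. It stands out of the rail's end by 32 mm minus this value: starts between 0 and 0.006, 0.012 = 20 mm out. From about 0.008 on it springs back out when the ram leaves it.
- dowel_end (a point): Outer end of the dowel, on its axis, 54 mm above the bench; the ram's face pushes it toward +y of the press.
- rail: Dark rail 28 x 180 x 28 mm loose in the trough, long axis along its y; origin at the centre of its underside.
- done_rail: Bystander: dark finished rail 28 x 180 x 28 mm with 20 mm of dowel out of its -y end, lying on the bench in front of the press; origin at the centre of its underside.
- glue: Bystander: cream glue bottle 46 mm wide, 101 mm tall, behind the press; origin at the centre of its underside.
- dowel_tray: Bystander: small plywood tray of spare dowels 66 x 96 x 24 mm in front of the press at its lever end; origin at the centre of its underside.

How it is judged:
By the outcome, as a careful person would: the job done as asked, in the order asked, and still so for the second after the job is handed in, while the arm keeps its last pose, push and grip.
It also fails if it takes over 45 s, if anything falls off the work surface, if the arm or the gripper's body presses on something with over 40 N, if the wrist force passes 120 N, or if a joint passes its speed limit or range.

## Working session

There is one attempt and no reset: what is moved stays moved. The work goes in short steps, Python scripts to look and compute and a tool call to move; the robot and the scene stay as the last step left them, time stands still between calls to the robot, and variables do not carry over. Pictures are saved under pics/ and viewed, about 8 in all and at most 12, crops included, and the job is handed in when it is done.

Besides the shell and the picture viewer there is one more tool, called after "Call:" as a command line: name --argument value ..., lists and objects as JSON in quotes. servo_tool: Moves the arm, as the interface text tells. Its arguments: {"type":"object","properties":{"motion":{"type":"array","items":{"type":"object","properties":{"linear":{"type":"array","items":{"type":"number"}},"roll":{"type":"number"}}}},"hand":{"type":"number"},"grip_force":{"type":"number"}},"required":["motion"]}

```bash
mkdir -p pics; python3 - <<'E'
from station import read_state, imaging
import cv2
s=read_state(); print({k:s[k] for k in('clock','position','eef_rot','ft_force','grip_width')})
for n in('side','top'):
    im=imaging.snapshot(n); cv2.imwrite(f'pics/{n}0.png',im[:,:,::-1])
    c=imaging.calibration(n); print(n,c)
E
```

```text
{'clock': 0.0, 'position': array([ 0.1751724 , -0.65135285,  0.20625113]), 'eef_rot': array([-0.09204294,  0.70115233,  0.09315582,  0.70088194]), 'ft_force': array([-0.25334045, -0.4297372 , -0.92739693]), 'grip_width': 0.08746685183277757}
side {'fov_y': 57.05950713989694, 'cx': 278.1477259185947, 'cy': 210.37233944420586, 'dist_coeffs': array([-0.07850459,  0.        ,  0.        ,  0.        ,  0.        ]), 'R': array([[ 0.89873432, -0.4383743 , -0.0102273 ],
       [-0.19162708, -0.37167246, -0.90837142],
       [ 0.39440548,  0.8183444 , -0.41803919]]), 't': array([-0.45395709,  0.25028582,  0.67512842])}
top {'fov_y': 44.6150654086201, 'cx': 281.2941042206678, 'cy': 206.97713095935708, 'dist_coeffs': array([-0.12700015,  0.        ,  0.        ,  0.        ,  0.        ]), 'R': array([[ 0.00620398, -0.99992147, -0.01088889],
       [-0.99258035, -0.00483539, -0.12149435],
       [ 0.12143215,  0.01156184, -0.9925324 ]]), 't': array([0.03137974, 0.53706921, 1.19984806])}
```

View pics/side0.png

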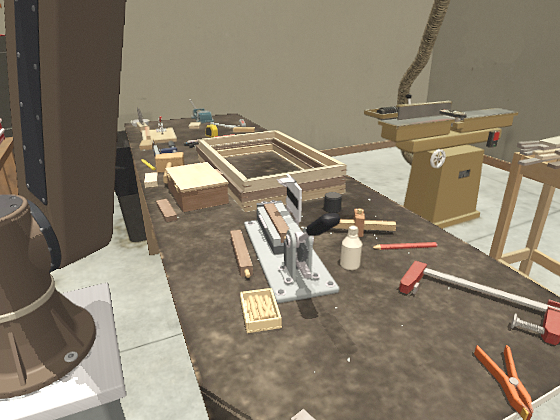

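View pics/top0.png

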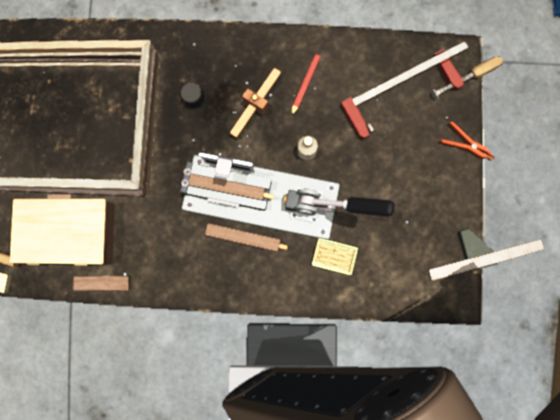

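Top view: the press plate spans about (183..340, 150..237), with the lever handle to the right at about (370,207) and the flap open near (225,163). I'll enlarge both views.

```bash
python3 - <<'E'
import cv2
def crop(n,x,y,w,h,s):
    im=cv2.imread(f'pics/{n}0.png')[y:y+h,x:x+w]
    im=cv2.resize(im,None,fx=s,fy=s,interpolation=cv2.INTER_CUBIC)
    for i in range(0,w,20): cv2.putText(im,str(x+i),(i*s,10),0,.35,(0,255,255),1); cv2.line(im,(i*s,12),(i*s,18),(0,255,255),1)
    for i in range(0,h,20): cv2.putText(im,str(y+i),(0,i*s+4),0,.35,(0,255,255),1)
    cv2.imwrite(f'pics/{n}0c.png',im)
crop('top',170,135,230,120,3); 
crop('side',230,165,140,145,4)
E
```

```text
(no output)
```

View pics/top0c.png

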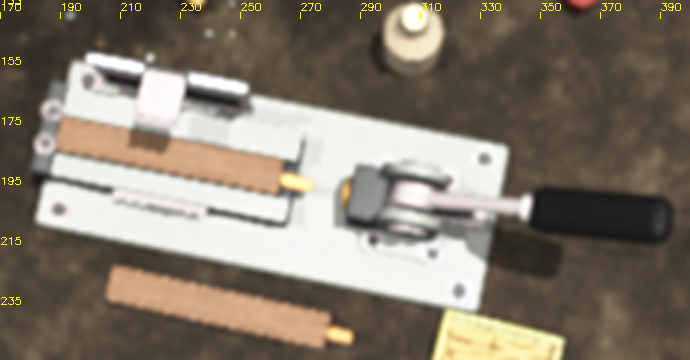

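View pics/side0c.png

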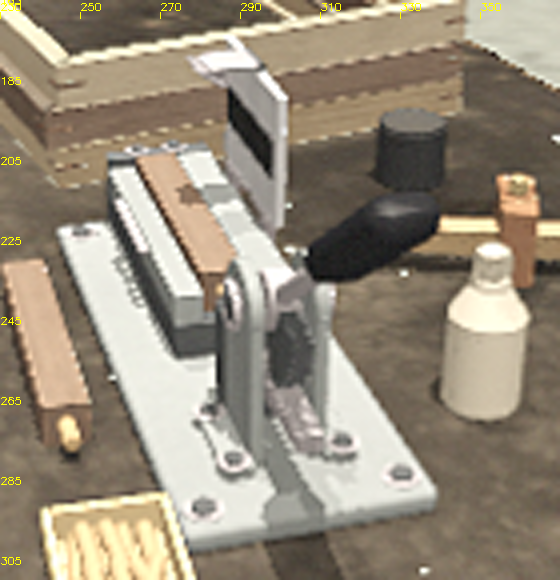

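```bash
cat > h.py <<'E'
import numpy as np, cv2
from station import imaging
from scipy.optimize import least_squares
def proj(n,X,c=None):
    c=c or imaging.calibration(n); f=210/np.tan(np.radians(c['fov_y']/2))
    K=np.array([[f,0,c['cx']],[0,f,c['cy']],[0,0,1]])
    return cv2.projectPoints(np.float64(X).reshape(-1,1,3),cv2.Rodrigues(c['R'])[0],c['t'],K,c['dist_coeffs'])[0][:,0]
def P2W(p,X):
    X=np.float64(X).reshape(-1,3); a=p[2]; c,s=np.cos(a),np.sin(a)
    return X@np.array([[c,s,0],[-s,c,0],[0,0,1]])+[p[0],p[1],0]
def flap(th,r,y,o=0.003): # r from hinge, o outward (upper face)
    return [.045-r*np.cos(th)+o*np.sin(th), y, .0735+r*np.sin(th)+o*np.cos(th)]
def lever(a,r,h,x=0):
    b=.65-a; return [x,-.06-r*np.cos(b)+h*np.sin(b),.104+r*np.sin(b)+h*np.cos(b)]
E
cat > fit.py <<'E'
from h import *
M={'top':[((.07,-.13,.014),(339.3,184)),((-.07,-.13,.014),(328,238.3)),((-.07,.24,.014),(182,208.7)),((.07,.24,.014),(194,155.7))],
'side':[((-.07,-.13,.014),(276.7,300.5)),((.07,-.13,.014),(339,288)),((-.07,.24,.014),(244.5,221.5))]}
C={n:imaging.calibration(n) for n in M}
def res(p):
    return np.concatenate([(proj(n,P2W(p,[m[0] for m in M[n]]),C[n])-[m[1] for m in M[n]]).ravel() for n in M])
r=least_squares(res,[.55,0,-.2]);p=r.x;print(p.round(4));print(r.fun.reshape(-1,2).round(1))
np.save('p.npy',p)
for th in(1.1,1.2,1.3,1.4,1.5,1.6):
    X=P2W(p,[flap(th,.09,.075,.003),flap(th,.09,.075,-.003),flap(th,.09,.195),flap(th,0.0,.075,.003)])
    print(th,*[proj(n,X,C[n]).round(1).tolist() for n in C])
X=P2W(p,[lever(0,.215,.011),lever(0,.215,-.011),lever(0,.105,.011)])
print('lev',*[proj(n,X,C[n]).round(1).tolist() for n in C])
print('world: flapedge1.4',P2W(p,flap(1.4,.09,.135)),'grip0',P2W(p,lever(0,.16,.011)),'grip level',P2W(p,lever(.65,.16,.011)))
E
python3 fit.py
```

```text
[ 0.5543  0.0314 -0.1959]
[[ 0.8 -0.3]
 [ 1.3  1.2]
 [-0.6  0.6]
 [-0.  -1.1]
 [-0.6 -1.7]
 [ 0.9 -0.4]
 [-0.7 -0.2]]
1.1 [[249.1, 182.4], [248.6, 185.0], [195.9, 171.8], [255.2, 171.4]] [[285.0, 193.9], [282.8, 195.2], [272.8, 177.5], [300.8, 221.9]]
1.2 [[249.7, 178.5], [249.3, 181.1], [196.4, 167.9], [255.2, 171.4]] [[288.3, 192.2], [286.1, 193.3], [275.8, 175.9], [300.8, 222.0]]
1.3 [[250.5, 174.4], [250.0, 177.1], [197.1, 163.8], [255.2, 171.4]] [[291.8, 190.8], [289.5, 191.7], [278.9, 174.7], [300.9, 222.1]]
1.4 [[251.3, 170.4], [250.7, 173.1], [197.9, 159.8], [255.2, 171.4]] [[295.4, 189.8], [293.0, 190.4], [282.1, 173.8], [300.9, 222.2]]
1.5 [[252.1, 166.3], [251.6, 169.0], [198.7, 155.8], [255.2, 171.4]] [[298.9, 189.1], [296.5, 189.5], [285.4, 173.2], [300.9, 222.3]]
1.6 [[253.0, 162.4], [252.4, 165.0], [199.6, 151.9], [255.3, 171.4]] [[302.5, 188.7], [300.1, 188.9], [288.6, 173.0], [300.9, 222.4]]
lev [[391.5, 207.8], [396.1, 210.1], [345.0, 203.4]] [[331.1, 211.6], [333.7, 224.9], [312.0, 224.9]]
world: flapedge1.4 [[0.61260257 0.1575028  0.16270038]] grip0 [[ 0.51910255 -0.14581419  0.20958675]] grip level [[ 0.51145457 -0.18434616  0.115     ]]
```

```bash
cat > go.py <<'E'
# usage: go.py x,y,z ... : press-frame TCP targets (mm) -> tool shifts (cm) from present pose
import sys
from h import *
from station import read_state
from scipy.spatial.transform import Rotation as Ro
p=np.load('p.npy'); s=read_state(); R=Ro.from_quat(s['eef_rot']).as_matrix()
inv=lambda X:np.array([(X[0]-p[0])*np.cos(p[2])+(X[1]-p[1])*np.sin(p[2]),-(X[0]-p[0])*np.sin(p[2])+(X[1]-p[1])*np.cos(p[2]),X[2]])
print('t',round(s['clock'],2),'press mm',(inv(s['position'])*1e3).round(1),'F',s['ft_force'].round(1),'grip',round(s['grip_width'],4))
yaw=np.arctan2(R[1,2],R[0,2]); print('tool z yaw vs press',round(yaw-p[2],3),'tool x',R[:,0].round(3))
for a in sys.argv[1:]:
    X=P2W(p,np.float64(a.split(','))/1e3)[0]; print(a,X.round(3),(R.T@(X-s['position'])*100).round(2))
E
python3 go.py 110,135,320 110,135,130; python3 - <<'E'
from h import *
p=np.load('p.npy')
# height of things behind: glue location from top & side
from scipy.optimize import least_squares
f=lambda v:np.r_[proj('top',[v[0],v[1],.1])[0]-[308,141.5],proj('side',[v[0],v[1],.1])[0]-[353,228]]
r=least_squares(f,[.7,0]);print('glue',r.x,r.fun)
E
```

```text
t 0.1 press mm [-238.9 -743.6  206.3] F [-0.4  0.1  0.3] grip 0.0881
tool z yaw vs press 0.459 tool x [-0.001  0.001 -1.   ]
110,135,320 [0.688 0.142 0.32 ] [-11.28  63.35  70.18]
110,135,130 [0.688 0.142 0.13 ] [ 7.72 63.32 70.18]
glue [ 0.68208072 -0.02813829] [ 0.33552798 -0.10571047 -0.24125189 -0.45928708]
```

Call:
servo_tool --motion '[{"linear":[-5.5,0,0],"roll":0.06},{"linear":[-11.3,1,1],"roll":0.12},{"linear":[-11.3,5,5.5],"roll":0.18},{"linear":[-11.3,9,10],"roll":0.24},{"linear":[-11.3,13,14.5],"roll":0.3},{"linear":[-11.3,17,19],"roll":0.36},{"linear":[-11.3,21,23.5],"roll":0.42},{"linear":[-11.3,25,28],"roll":0.459}]' --hand 0 --grip_force 30

```text
clock: 1.1
position: [0.3813, -0.3358, 0.32]
eef_rot: [0.07, 0.704, -0.07, 0.704]
ft_force: [0.9, 0.4, 0.2]
grip_width: 0.0131
```

```bash
python3 go.py 110,135,320 110,135,130
```

```text
t 1.1 press mm [ -98.1 -393.9  320. ] F [0.9 0.4 0.2] grip 0.0131
tool z yaw vs press -0.002 tool x [ 0.  0. -1.]
110,135,320 [0.688 0.142 0.32 ] [1.000e-02 5.293e+01 2.071e+01]
110,135,130 [0.688 0.142 0.13 ] [19.01 52.92 20.71]
```

Call:
servo_tool --motion '[{"linear":[0,5,2.5],"roll":0},{"linear":[0,10.5,5],"roll":0},{"linear":[0,16,7.5],"roll":0},{"linear":[0,21.5,10],"roll":0},{"linear":[0,27,13],"roll":0},{"linear":[0,32.5,16],"roll":0},{"linear":[0,38,18.5],"roll":0},{"linear":[0,43,20.7],"roll":0}]'

```text
clock: 2.1
position: [0.6685, 0.0457, 0.3195]
eef_rot: [0.069, 0.704, -0.069, 0.703]
ft_force: [0.3, 0.0, 0.2]
grip_width: 0.0003
```

Call:
servo_tool --motion '[{"linear":[0,5,0],"roll":0},{"linear":[0,9.9,0],"roll":0},{"linear":[4,9.9,0],"roll":0},{"linear":[8,9.9,0],"roll":0},{"linear":[12,9.9,0],"roll":0},{"linear":[16,9.9,0],"roll":0},{"linear":[18,9.9,0],"roll":0},{"linear":[18,9.9,0],"roll":0}]'

```text
clock: 3.1
position: [0.6856, 0.1403, 0.1378]
eef_rot: [0.069, 0.705, -0.07, 0.702]
ft_force: [0.5, -0.3, -0.1]
grip_width: 0.0001
```

```bash
python3 go.py 62,135,140; python3 - <<'E'
from station import imaging
import cv2
im=imaging.snapshot('side')[140:300,200:400]
cv2.imwrite('pics/s1.png',cv2.resize(im[:,:,::-1],None,fx=3,fy=3,interpolation=2))
E
```

```text
t 3.1 press mm [107.6 132.4 137.8] F [ 0.5 -0.3 -0.1] grip 0.0001
tool z yaw vs press -0.0 tool x [-0.004 -0.002 -1.   ]
62,135,140 [0.641 0.152 0.14 ] [-0.21  0.26 -4.56]
```

View pics/s1.png

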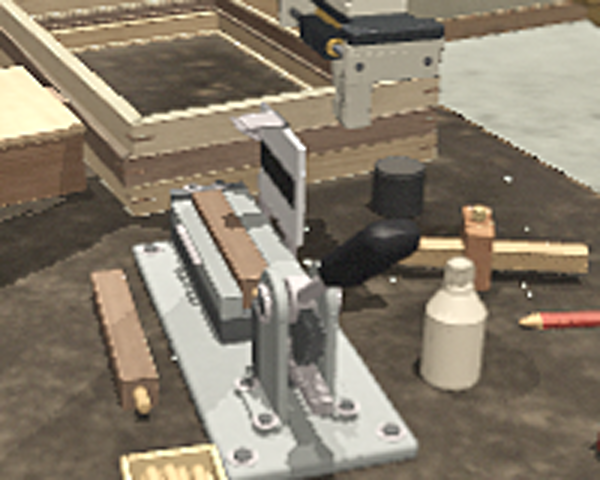

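Fingers hang behind the open flap (tip at crop (355,125), flap edge at (285,125)), and the body clears it. Next is the sweep path.

```bash
cat > sw.py <<'E'
from h import *
o=[]
for th,r in [(1.57,.05),(1.4,.053),(1.2,.056),(1.,.06),(.8,.064),(.65,.067),(.5,.07),(.35,.073),(.2,.076),(.1,.078),(0,.08)]:
    c=np.array(flap(th,r,.135))*1e3; o.append(f'{c[0]+10:.0f},135,{c[2]+11:.0f}')
print(*o)
E
python3 go.py $(python3 sw.py)
```

```text
t 3.15 press mm [108.6 132.9 139.6] F [0.6 0.5 1.1] grip 0.0003
tool z yaw vs press -0.0 tool x [-0.001 -0.001 -1.   ]
58,135,135 [0.637 0.153 0.135] [ 0.47  0.21 -5.06]
49,135,137 [0.629 0.154 0.137] [ 0.27  0.21 -5.96]
38,135,138 [0.618 0.156 0.138] [ 0.17  0.21 -7.06]
25,135,137 [0.605 0.159 0.137] [ 0.27  0.21 -8.36]
13,135,133 [0.593 0.161 0.133] [ 0.67  0.21 -9.56]
3,135,127 [0.584 0.163 0.127] [  1.27   0.21 -10.56]
-5,135,121 [0.576 0.165 0.121] [  1.87   0.21 -11.36]
-13,135,112 [0.568 0.166 0.112] [  2.77   0.21 -12.16]
-19,135,103 [0.562 0.168 0.103] [  3.68   0.21 -12.75]
-22,135,95 [0.559 0.168 0.095] [  4.48   0.21 -13.05]
-25,135,88 [0.556 0.169 0.088] [  5.18   0.21 -13.35]
```

Call:
servo_tool --motion '[{"linear":[0.4,0.2,-2.5],"roll":0},{"linear":[0.4,0.2,-4],"roll":0},{"linear":[0.4,0.2,-5],"roll":0},{"linear":[0.3,0.2,-6],"roll":0},{"linear":[0.2,0.2,-7],"roll":0},{"linear":[0.3,0.2,-8.4],"roll":0},{"linear":[0.7,0.2,-9.6],"roll":0},{"linear":[1.3,0.2,-10.6],"roll":0}]'

```text
clock: 4.15
position: [0.5825, 0.1636, 0.127]
eef_rot: [0.069, 0.704, -0.069, 0.704]
ft_force: [0.9, -0.7, -0.2]
grip_width: 0.0004
```

```bash
python3 go.py -5,135,121 -13,135,112 -19,135,103 -22,135,95 -25,135,88;  python3 - <<'E'
from station import imaging
import cv2
im=imaging.snapshot('side')[140:300,200:400]
cv2.imwrite('pics/s2.png',cv2.resize(im[:,:,::-1],None,fx=3,fy=3,interpolation=2))
E
```

```text
t 4.15 press mm [  1.9 135.1 127. ] F [ 0.9 -0.7 -0.2] grip 0.0004
tool z yaw vs press -0.0 tool x [ 0.  0. -1.]
-5,135,121 [0.576 0.165 0.121] [ 0.6  -0.01 -0.69]
-13,135,112 [0.568 0.166 0.112] [ 1.5  -0.01 -1.49]
-19,135,103 [0.562 0.168 0.103] [ 2.4  -0.01 -2.09]
-22,135,95 [0.559 0.168 0.095] [ 3.2  -0.01 -2.39]
-25,135,88 [0.556 0.169 0.088] [ 3.9  -0.01 -2.69]
```

View pics/s2.png

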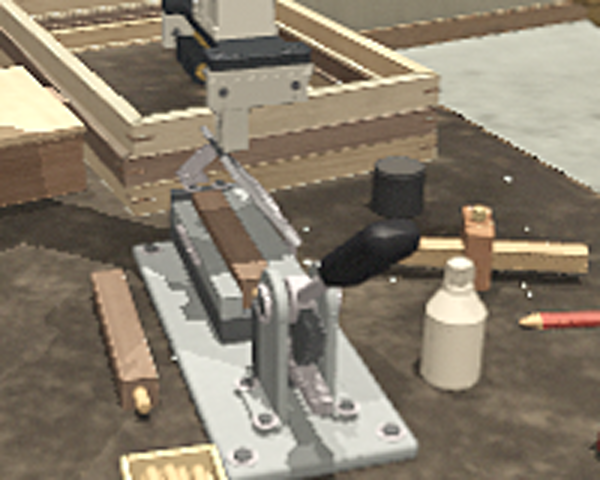

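The flap (crop (215,140) to (295,245)) is following the fingers at about 0.65 rad. I'll continue down.

Call:
servo_tool --motion '[{"linear":[0.6,0,-0.7],"roll":0},{"linear":[1.05,0,-1.1],"roll":0},{"linear":[1.5,0,-1.5],"roll":0},{"linear":[1.95,0,-1.8],"roll":0},{"linear":[2.4,0,-2.1],"roll":0},{"linear":[2.8,0,-2.3],"roll":0},{"linear":[3.2,0,-2.5],"roll":0},{"linear":[3.2,0,-2.5],"roll":0}]'

```text
clock: 5.2
position: [0.5585, 0.1682, 0.0947]
eef_rot: [0.069, 0.704, -0.069, 0.704]
ft_force: [-0.5, -0.5, 0.4]
grip_width: 0.0004
```

Call:
servo_tool --motion '[{"linear":[0.15,0,-0.1],"roll":0},{"linear":[0.3,0,-0.2],"roll":0},{"linear":[0.45,0,-0.3],"roll":0},{"linear":[0.6,0,-0.4],"roll":0},{"linear":[0.7,0,-0.4],"roll":0},{"linear":[0.7,0,-0.4],"roll":0},{"linear":[0.7,0,-0.4],"roll":0},{"linear":[0.7,0,-0.4],"roll":0}]'

```text
clock: 6.2
position: [0.5549, 0.1691, 0.0882]
eef_rot: [0.069, 0.704, -0.069, 0.704]
ft_force: [-0.1, 0.4, 0.5]
grip_width: 0.0003
```

```bash
python3 go.py -25,135,86
```

```text
t 6.2 press mm [-26.2 135.1  88.2] F [-0.1  0.4  0.5] grip 0.0003
tool z yaw vs press -0.0 tool x [-0.  0. -1.]
-25,135,86 [0.556 0.169 0.086] [ 0.22 -0.01  0.12]
```

Call:
servo_tool --motion '[{"linear":[0.1,0,-0.1],"roll":0},{"linear":[0.2,0,-0.2],"roll":0},{"linear":[0.2,0,-0.3],"roll":0},{"linear":[0.3,0,-0.4],"roll":0},{"linear":[0.3,0,-0.4],"roll":0},{"linear":[0.3,0,-0.4],"roll":0},{"linear":[0.3,0,-0.4],"roll":0},{"linear":[0.3,0,-0.4],"roll":0}]'

```text
clock: 7.2
position: [0.551, 0.1699, 0.0852]
eef_rot: [0.069, 0.704, -0.069, 0.704]
ft_force: [-0.1, 0.3, 0.0]
grip_width: 0.0003
```

```bash
python3 go.py -25,135,86;  python3 - <<'E'
from station import imaging
import cv2
im=imaging.snapshot('side')[165:265,220:320]
cv2.imwrite('pics/s3.png',cv2.resize(im[:,:,::-1],None,fx=6,fy=6,interpolation=2))
E
```

```text
t 7.2 press mm [-30.2 135.2  85.2] F [-0.1  0.3  0. ] grip 0.0003
tool z yaw vs press -0.0 tool x [-0.  0. -1.]
-25,135,86 [0.556 0.169 0.086] [-0.08 -0.02  0.52]
```

View pics/s3.png

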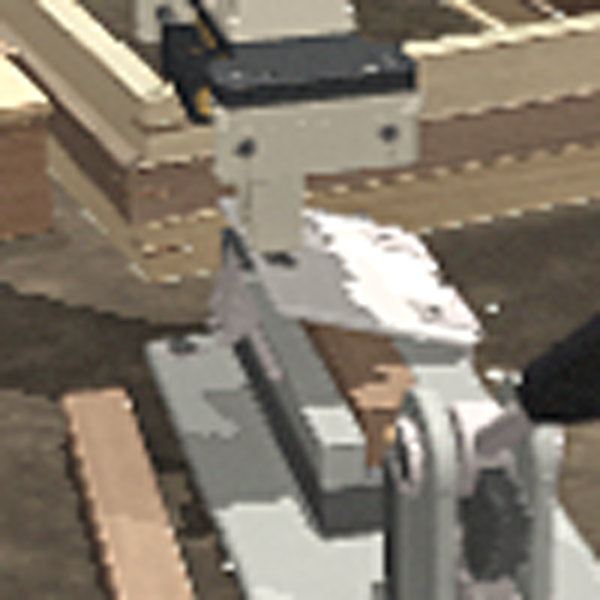

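```bash
python3 - <<'E'
from h import *
p=np.load('p.npy')
for th in(0,.1,.2,.3,.4):
    X=P2W(p,[flap(th,.09,y,o) for y in(.075,.195) for o in(.003,-.003)]+[flap(th,0,.075),flap(th,.05,.075)])
    print(th,((proj('side',X)-[220,165])*6).round(0).tolist())
X=P2W(p,[[-.030+dx,.135+dy,.0852-.011] for dx,dy in((-.01,-.02),(.01,-.02),(-.01,.02))]);print('tip',((proj('side',X)-[220,165])*6).round(0).tolist())
E
```

```text
0 [[268.0, 365.0], [268.0, 379.0], [208.0, 250.0], [209.0, 262.0], [479.0, 338.0], [363.0, 353.0]]
0.1 [[269.0, 346.0], [268.0, 359.0], [209.0, 231.0], [208.0, 243.0], [479.0, 338.0], [364.0, 342.0]]
0.2 [[272.0, 325.0], [270.0, 339.0], [212.0, 213.0], [210.0, 225.0], [480.0, 338.0], [366.0, 331.0]]
0.3 [[278.0, 305.0], [274.0, 319.0], [217.0, 194.0], [214.0, 207.0], [481.0, 339.0], [370.0, 320.0]]
0.4 [[286.0, 286.0], [280.0, 299.0], [224.0, 176.0], [219.0, 188.0], [481.0, 339.0], [374.0, 310.0]]
tip [[258.0, 328.0], [304.0, 322.0], [238.0, 289.0]]
```

```bash
python3 - <<'E'
from h import *
from station import imaging
p=np.load('p.npy')
for n,c in (('s1',(107.6,132.4,137.8)),('s2',(1.9,135.1,127))):
    X=P2W(p,[[(c[0]+dx)/1e3,(c[1]+dy)/1e3,(c[2]-11)/1e3] for dx,dy in((-10,-20),(10,-20),(-10,20))])
    print(n,((proj('side',X)-[200,140])*3).round(0).tolist())
a=imaging.snapshot('side')[180:250,235:310]; b=imaging.snapshot('top')[120:220,170:300]
A=cv2.resize(a[:,:,::-1],(460,430),interpolation=cv2.INTER_CUBIC);
w=imaging.snapshot('wrist')
import numpy as np
B=cv2.resize(b[:,:,::-1],(340,262),interpolation=cv2.INTER_CUBIC); W=cv2.resize(w[:,:,::-1],(340,255))
o=np.zeros((520,800,3),np.uint8);o[:430,:460]=A;o[:262,460:]=B;o[262:517,460:]=W
cv2.imwrite('pics/s4.png',o)
E
```

```text
s1 [[346.0, 165.0], [368.0, 163.0], [330.0, 148.0]]
s2 [[225.0, 189.0], [248.0, 187.0], [214.0, 171.0]]
```

View pics/s4.png

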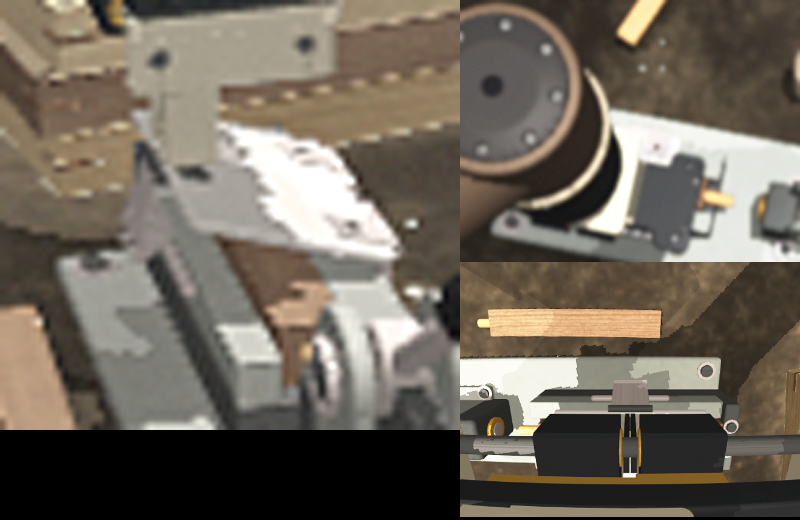

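```bash
python3 - <<'E'
from h import *
from station import read_state
p=np.load('p.npy'); c=imaging.calibration('wrist')
cp=-c['R'].T@c['t']; print('cam',cp, 'tcp',read_state()['position'],'axis',c['R'][2])
names=['plate corner','flap0.24 free y195','flap.24 y75','flap0 y195','flap0 y75','tip-20','tip']
X=P2W(p,[(-.07,.24,.014),flap(.24,.09,.195),flap(.24,.09,.075),flap(0,.09,.195),flap(0,.09,.075),(-.04,.135,.096),(-.04,.135,.0745)])
for n,u in zip(names,proj('wrist',X,c)): print(n,u.round(0),(u*.607+[460,262]).round(0))
for th in(.6,.7,.8,.9,1.):
    print(th,((proj('side',P2W(p,[flap(th,.09,.075),flap(th,.09,.195),flap(th,.0,.075)]))-[200,140])*3).round(0).tolist())
E
```

```text
cam [0.47794718 0.18451714 0.26288679] tcp [0.55098655 0.1698911  0.0851528 ] axis [ 0.27114123 -0.05438069 -0.96100217]
plate corner [432. 157.] [722. 358.]
flap0.24 free y195 [403. 240.] [705. 407.]
flap.24 y75 [156. 240.] [554. 407.]
flap0 y195 [391. 220.] [697. 395.]
flap0 y75 [168. 220.] [562. 395.]
tip-20 [279. 242.] [630. 409.]
tip [279. 228.] [630. 400.]
0.6 [[214.0, 199.0], [181.0, 146.0], [301.0, 245.0]]
0.7 [[220.0, 190.0], [187.0, 138.0], [302.0, 245.0]]
0.8 [[228.0, 182.0], [194.0, 131.0], [302.0, 245.0]]
0.9 [[236.0, 174.0], [202.0, 124.0], [302.0, 245.0]]
1.0 [[245.0, 168.0], [210.0, 118.0], [302.0, 245.0]]
```

The flap is not shut yet: its free-end corner at about (305,322) in the enlarged crop implies roughly 0.24 rad. The visible fingertip is about 25–30 mm higher than the stated 11 mm offset puts it. I'll continue down, going by force.

Call:
servo_tool --motion '[{"linear":[0.2,0,0],"roll":0},{"linear":[0.4,0,0],"roll":0},{"linear":[0.6,0,0],"roll":0},{"linear":[0.8,0,0],"roll":0},{"linear":[1.0,0,0],"roll":0},{"linear":[1.2,0,0],"roll":0},{"linear":[1.2,0,0],"roll":0},{"linear":[1.2,0,0],"roll":0}]'

```text
clock: 8.4
position: [0.551, 0.1699, 0.0732]
eef_rot: [0.069, 0.704, -0.069, 0.704]
ft_force: [0.3, 0.6, -0.4]
grip_width: 0.001
```

Call:
servo_tool --motion '[{"linear":[0.2,0,0],"roll":0},{"linear":[0.4,0,0],"roll":0},{"linear":[0.6,0,0],"roll":0},{"linear":[0.6,0,0],"roll":0},{"linear":[0.6,0,0],"roll":0},{"linear":[0.6,0,0],"roll":0},{"linear":[0.6,0,0],"roll":0},{"linear":[0.6,0,0],"roll":0}]'

```text
clock: 9.4
position: [0.551, 0.1699, 0.0672]
eef_rot: [0.069, 0.704, -0.069, 0.704]
ft_force: [-0.8, 0.0, 0.4]
grip_width: 0.0008
```

```bash
python3 go.py -30,135,60;  python3 - <<'E'
from station import imaging
import cv2, numpy as np
im=imaging.snapshot('side')[170:250,230:310]; w=imaging.snapshot('wrist')[120:400,60:500]
o=np.zeros((600,800,3),np.uint8)
o[:400,:400]=cv2.resize(im[:,:,::-1],(400,400),interpolation=2)
o[:255,400:]=cv2.resize(w[:,:,::-1],(400,255),interpolation=3)
cv2.imwrite('pics/s5.png',o[:400])
E
```

```text
t 9.4 press mm [-30.2 135.2  67.2] F [-0.8  0.   0.4] grip 0.0008
tool z yaw vs press -0.0 tool x [ 0.  0. -1.]
-30,135,60 [0.551 0.17  0.06 ] [ 0.72 -0.02  0.02]
```

View pics/s5.png

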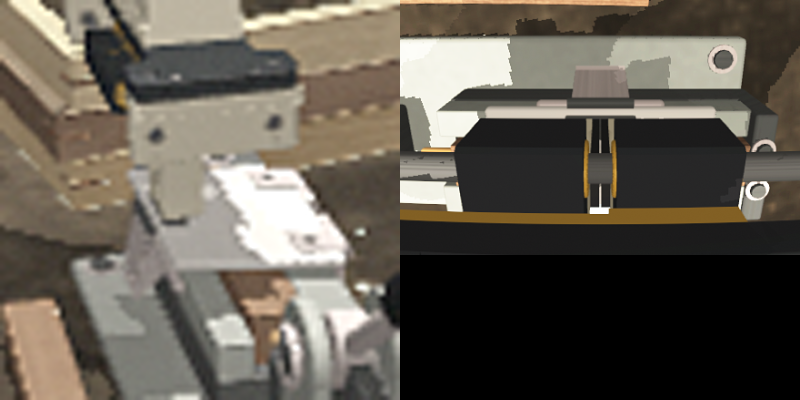

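The flap is nearly flat (front corner at about (178,270), and it should be at (174,279) when shut). The tongue is about to ride over the rim.

Call:
servo_tool --motion '[{"linear":[0.1,0,0],"roll":0},{"linear":[0.2,0,0],"roll":0},{"linear":[0.3,0,0],"roll":0},{"linear":[0.4,0,0],"roll":0},{"linear":[0.4,0,0],"roll":0},{"linear":[0.4,0,0],"roll":0},{"linear":[0.4,0,0],"roll":0},{"linear":[0.4,0,0],"roll":0}]'

```text
clock: 10.5
position: [0.551, 0.1699, 0.0632]
eef_rot: [0.069, 0.704, -0.069, 0.704]
ft_force: [-0.2, 0.2, 0.2]
grip_width: 0.0006
```

Call:
servo_tool --motion '[{"linear":[0.1,0,0],"roll":0},{"linear":[0.2,0,0],"roll":0},{"linear":[0.3,0,0],"roll":0},{"linear":[0.3,0,0],"roll":0},{"linear":[0.3,0,0],"roll":0},{"linear":[0.3,0,0],"roll":0},{"linear":[0.3,0,0],"roll":0},{"linear":[0.3,0,0],"roll":0}]'

```text
clock: 11.5
position: [0.551, 0.1699, 0.0602]
eef_rot: [0.069, 0.704, -0.069, 0.704]
ft_force: [-0.1, 0.2, -0.5]
grip_width: 0.0004
```

Call:
servo_tool --motion '[{"linear":[0.1,0,0],"roll":0},{"linear":[0.2,0,0],"roll":0},{"linear":[0.3,0,0],"roll":0},{"linear":[0.3,0,0],"roll":0},{"linear":[0.3,0,0],"roll":0},{"linear":[0.3,0,0],"roll":0},{"linear":[0.3,0,0],"roll":0},{"linear":[0.3,0,0],"roll":0}]'

```text
clock: 12.5
position: [0.551, 0.1699, 0.0574]
eef_rot: [0.069, 0.704, -0.069, 0.704]
ft_force: [-2.7, 0.0, 5.0]
grip_width: 0.0005
```

```bash
python3 - <<'E'
from station import imaging, read_state
import cv2, numpy as np
print(read_state()['joint_efforts'])
im=imaging.snapshot('side')[170:250,230:310]
from h import *
p=np.load('p.npy')
print(((proj('side',P2W(p,[flap(th,.09,.075,o) for th in(0,.1) for o in(.003,-.003)]+[flap(0,0,.075)]))-[230,170])*7.5).round(0).tolist())
cv2.imwrite('pics/s6.png',cv2.resize(im[:,:,::-1],(600,600),interpolation=2))
E
```

```text
[-4.23953841e-01 -4.77029872e+01  2.23636043e+01  5.27617782e+00
  5.75772095e-01  4.45700116e-04]
[[260.0, 419.0], [260.0, 436.0], [261.0, 394.0], [260.0, 411.0], [523.0, 386.0]]
```

View pics/s6.png

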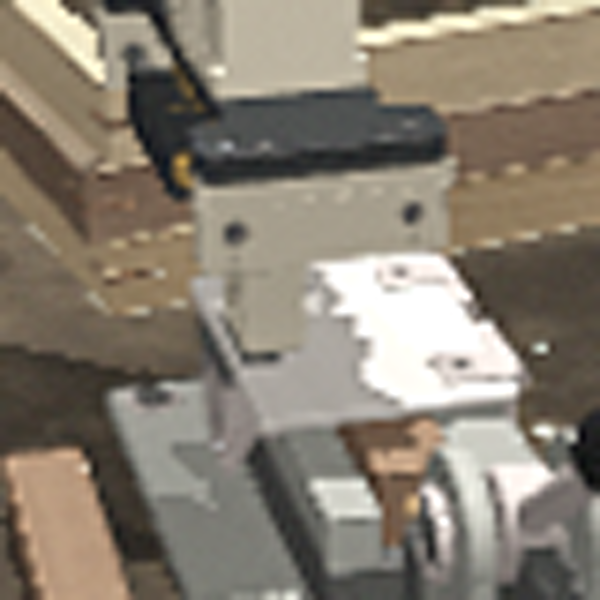

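Call:
servo_tool --motion '[{"linear":[0.05,0,0],"roll":0},{"linear":[0.05,0,0],"roll":0},{"linear":[0.1,0,0],"roll":0},{"linear":[0.1,0,0],"roll":0},{"linear":[0.15,0,0],"roll":0},{"linear":[0.15,0,0],"roll":0},{"linear":[0.15,0,0],"roll":0},{"linear":[0.15,0,0],"roll":0}]'

```text
clock: 13.55
position: [0.5511, 0.1699, 0.0572]
eef_rot: [0.069, 0.703, -0.069, 0.704]
ft_force: [-7.6, -0.4, 17.2]
grip_width: 0.0002
```

Call:
servo_tool --motion '[{"linear":[0.05,0,0],"roll":0},{"linear":[0.05,0,0],"roll":0},{"linear":[0.1,0,0],"roll":0},{"linear":[0.1,0,0],"roll":0},{"linear":[0.1,0,0],"roll":0},{"linear":[0.1,0,0],"roll":0},{"linear":[0.1,0,0],"roll":0},{"linear":[0.1,0,0],"roll":0}]'

```text
clock: 14.55
position: [0.5511, 0.1699, 0.0571]
eef_rot: [0.069, 0.703, -0.069, 0.704]
ft_force: [-10.2, 0.1, 24.0]
grip_width: 0.0003
```

Call:
servo_tool --motion '[{"linear":[-1,0,0],"roll":0},{"linear":[-5,0,0.5],"roll":0},{"linear":[-10,0,1],"roll":0},{"linear":[-15,0,1.5],"roll":0},{"linear":[-20,-2,2],"roll":0},{"linear":[-22,-7,2.5],"roll":0},{"linear":[-22,-12,3],"roll":0},{"linear":[-22,-17,3],"roll":0}]'

```text
clock: 15.55
position: [0.5471, -0.004, 0.2747]
eef_rot: [0.069, 0.704, -0.069, 0.704]
ft_force: [0.2, 0.0, -0.0]
grip_width: 0.0005
```

```bash
python3 go.py 0,-190,280 0,-190,215;  python3 - <<'E'
from station import imaging
import cv2, numpy as np
from h import *
p=np.load('p.npy')
im=imaging.snapshot('side')[170:250,230:310]; t=imaging.snapshot('top')[140:230,170:290]; w=imaging.snapshot('wrist')
o=np.zeros((600,800,3),np.uint8)
o[:400,:400]=cv2.resize(im[:,:,::-1],(400,400),interpolation=2)
o[:300,400:]=cv2.resize(t[:,:,::-1],(400,300),interpolation=2)
o[300:,400:]=cv2.resize(w[:,:,::-1],(400,300),interpolation=3)
print(((proj('side',P2W(p,[flap(th,.09,.075,.003) for th in(0,.05,.1)]+[flap(0,0,.075)]))-[230,170])*5).round(0).tolist())
print(((proj('top',P2W(p,[flap(th,.09,.075,.003) for th in(0,.05,.1)]+[flap(0,.09,.195)]))-[170,140])*10/3).round(0).tolist())
cv2.imwrite('pics/s7.png',o)
E
```

```text
t 15.55 press mm [-1.000e-01 -3.620e+01  2.747e+02] F [ 0.2  0.  -0. ] grip 0.0005
tool z yaw vs press -0.0 tool x [ 0.  0. -1.]
0,-190,280 [ 0.517 -0.155  0.28 ] [-5.400e-01 -1.538e+01  1.000e-02]
0,-190,215 [ 0.517 -0.155  0.215] [ 5.960e+00 -1.538e+01  1.000e-02]
[[173.0, 280.0], [173.0, 271.0], [174.0, 263.0], [349.0, 257.0]]
[[256.0, 232.0], [256.0, 231.0], [256.0, 230.0], [90.0, 198.0]]
```

View pics/s7.png

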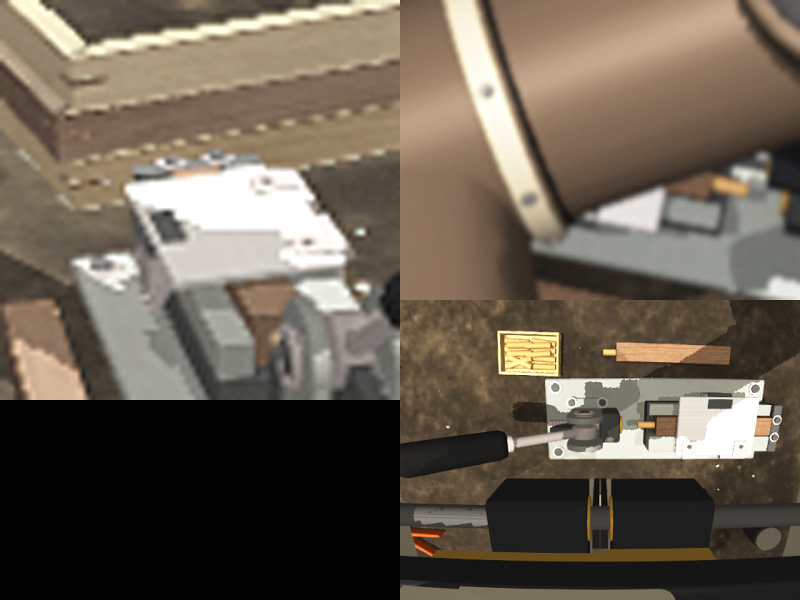

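Flap reads shut: the front corner at (173,278) matches the predicted (173,280). The front edge is straight, with no tongue standing out, and the press held 24 N with only 0.1 mm of give. Bystanders are undisturbed. Now the lever.

Call:
servo_tool --motion '[{"linear":[0,-4,0],"roll":0},{"linear":[0,-9,0],"roll":0},{"linear":[0,-14,0],"roll":0},{"linear":[0,-16,0],"roll":0},{"linear":[2,-16.3,0],"roll":0},{"linear":[4,-16.3,0],"roll":0},{"linear":[5,-16.3,0],"roll":0},{"linear":[5,-16.3,0],"roll":0}]'

```text
clock: 16.7
position: [0.5155, -0.1621, 0.224]
eef_rot: [0.069, 0.704, -0.069, 0.703]
ft_force: [-0.2, -0.3, 0.8]
grip_width: 0.0003
```

```bash
python3 go.py 0,-205,170 0,-213,140 0,-219,110 0,-220,100
```

```text
t 16.7 press mm [  -0.4 -197.4  224. ] F [-0.2 -0.3  0.8] grip 0.0003
tool z yaw vs press 0.0 tool x [-0.001 -0.    -1.   ]
0,-205,170 [ 0.514 -0.17   0.17 ] [ 5.4  -0.76  0.05]
0,-213,140 [ 0.513 -0.177  0.14 ] [ 8.4  -1.56  0.05]
0,-219,110 [ 0.512 -0.183  0.11 ] [11.4  -2.16  0.05]
0,-220,100 [ 0.511 -0.184  0.1  ] [12.4  -2.26  0.06]
```

Call:
servo_tool --motion '[{"linear":[1.2,-0.2,0],"roll":0},{"linear":[2.4,-0.4,0],"roll":0},{"linear":[3.6,-0.5,0],"roll":0},{"linear":[4.8,-0.7,0],"roll":0},{"linear":[6,-0.9,0],"roll":0},{"linear":[7.2,-1.2,0],"roll":0},{"linear":[8.4,-1.6,0],"roll":0},{"linear":[8.4,-1.6,0],"roll":0}]'

```text
clock: 17.7
position: [0.5118, -0.1784, 0.1396]
eef_rot: [0.07, 0.704, -0.069, 0.703]
ft_force: [-0.5, 1.0, 4.2]
grip_width: 0.0004
```

Call:
servo_tool --motion '[{"linear":[0.6,-0.1,0],"roll":0},{"linear":[1.2,-0.3,0],"roll":0},{"linear":[1.8,-0.4,0],"roll":0},{"linear":[2.4,-0.5,0],"roll":0},{"linear":[3.0,-0.6,0],"roll":0},{"linear":[3.5,-0.6,0],"roll":0},{"linear":[3.8,-0.7,0],"roll":0},{"linear":[3.8,-0.7,0],"roll":0}]'

```text
clock: 18.7
position: [0.511, -0.1854, 0.1026]
eef_rot: [0.069, 0.704, -0.069, 0.704]
ft_force: [-2.0, -2.5, 6.2]
grip_width: 0.0006
```

```bash
python3 go.py 0,-220,96; python3 - <<'E'
from h import *
p=np.load('p.npy'); S=6
im=cv2.resize(imaging.snapshot('side')[200:300,270:370][:,:,::-1],None,fx=S,fy=S,interpolation=2)
for a,c in((.55,(0,0,255)),(.65,(0,255,0))):
    q=(proj('side',P2W(p,[lever(a,.105,.011,.017),lever(a,.215,.011,.017)]))-[270,200])*S
    cv2.line(im,*[tuple(int(v) for v in u) for u in q],c,1); print(a,q.round(0).tolist())
cv2.imwrite('pics/s8.png',im)
E
```

```text
t 18.7 press mm [-2.000e-01 -2.211e+02  1.026e+02] F [-2.  -2.5  6.2] grip 0.0006
tool z yaw vs press -0.0 tool x [-0. -0. -1.]
0,-220,96 [ 0.511 -0.184  0.096] [0.66 0.11 0.02]
0.55 [[326.0, 323.0], [472.0, 490.0]]
0.65 [[327.0, 354.0], [470.0, 558.0]]
```

View pics/s8.png

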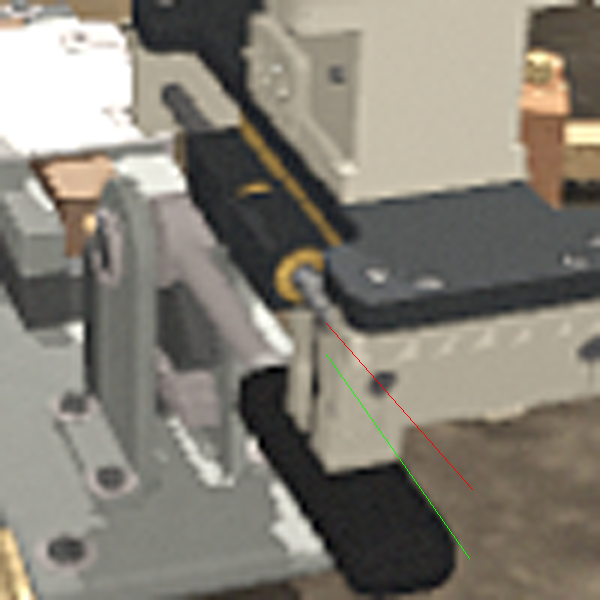

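```bash
cat > lev.py <<'E'
from h import *
p=np.load('p.npy'); c=imaging.calibration('side'); S=4
def hull(a,rho,dz=0):
    t=np.linspace(0,2*np.pi,48); pts=[]
    for r,k in((.105,1-.3*(rho/.011)),(.105+rho*.5,1),(.215-rho*.7,1),(.215-rho*.3,.9),(.215,1-.4*(rho/.011))):
        x=k*(np.sign(np.cos(t))*(.017-rho)+rho*np.cos(t)); h=k*(np.sign(np.sin(t))*(.011-rho)+rho*np.sin(t))
        pts+=[lever(a,r,hh,xx) for xx,hh in zip(x,h)]
    return cv2.convexHull((proj('side',P2W(p,pts),c)*S+S/2).astype(np.float32)).astype(np.int32)
def fit(im,rng,roi):
    big=cv2.resize(im,None,fx=S,fy=S,interpolation=2); m=(big.max(2)<60)
    R=np.zeros(m.shape,bool);x0,y0,x1,y1=[v*S for v in roi];R[y0:y1,x0:x1]=1
    best=[]
    for rho in(.002,.006,.0105):
        for a in rng:
            k=np.zeros(m.shape,np.uint8);cv2.fillConvexPoly(k,hull(a,rho),1);k=k.astype(bool)
            best.append((((k^m)&R).sum()/S/S,round(a,3),rho))
    for rho in(.002,.006,.0105): print(sorted(b for b in best if b[2]==rho)[:3])
if __name__=='__main__':
    fit(cv2.imread('pics/side0.png'),np.arange(-.06,.07,.01),(300,205,345,240))
    now=imaging.snapshot('side')[:,:,::-1]; cv2.imwrite('pics/now.png',now)
    fit(now,np.arange(.52,.74,.01),(306,277,350,302))
E
python3 lev.py
```

```text
[(np.float64(365.4375), np.float64(-0.03), 0.002), (np.float64(370.4375), np.float64(-0.04), 0.002), (np.float64(377.875), np.float64(-0.02), 0.002)]
[(np.float64(339.3125), np.float64(-0.02), 0.006), (np.float64(348.5625), np.float64(-0.03), 0.006), (np.float64(358.25), np.float64(-0.01), 0.006)]
[(np.float64(299.5625), np.float64(-0.01), 0.0105), (np.float64(308.875), np.float64(0.0), 0.0105), (np.float64(312.875), np.float64(-0.02), 0.0105)]
[(np.float64(157.9375), np.float64(0.57), 0.002), (np.float64(159.25), np.float64(0.58), 0.002), (np.float64(177.125), np.float64(0.56), 0.002)]
[(np.float64(120.5625), np.float64(0.59), 0.006), (np.float64(126.0625), np.float64(0.58), 0.006), (np.float64(141.75), np.float64(0.6), 0.006)]
[(np.float64(83.125), np.float64(0.6), 0.0105), (np.float64(95.125), np.float64(0.59), 0.0105), (np.float64(95.1875), np.float64(0.61), 0.0105)]
```

The silhouette fit gives a lever angle of about 0.60–0.61 (its bias at rest is –0.01). The fingertip height gives 0.607, so they agree. The last 7 mm brings it level.

Call:
servo_tool --motion '[{"linear":[0.1,0.0,0],"roll":0},{"linear":[0.2,0.0,0],"roll":0},{"linear":[0.3,0,0],"roll":0},{"linear":[0.4,0,0],"roll":0},{"linear":[0.5,0,0],"roll":0},{"linear":[0.6,0,0],"roll":0},{"linear":[0.65,0,0],"roll":0},{"linear":[0.65,0,0],"roll":0}]'

```text
clock: 19.8
position: [0.5109, -0.1858, 0.0965]
eef_rot: [0.069, 0.704, -0.07, 0.704]
ft_force: [-3.4, -4.5, 8.7]
grip_width: 0.0001
```

```bash
python3 go.py 0,-220,95.8; python3 lev.py | tail -2
```

```text
t 19.8 press mm [  -0.3 -221.6   96.5] F [-3.4 -4.5  8.7] grip 0.0001
tool z yaw vs press -0.0 tool x [-0.    -0.001 -1.   ]
0,-220,95.8 [ 0.511 -0.184  0.096] [0.07 0.16 0.03]
[(np.float64(168.4375), np.float64(0.62), 0.006), (np.float64(169.125), np.float64(0.63), 0.006), (np.float64(171.125), np.float64(0.64), 0.006)]
[(np.float64(119.9375), np.float64(0.65), 0.0105), (np.float64(122.0), np.float64(0.64), 0.0105), (np.float64(126.8125), np.float64(0.66), 0.0105)]
```

```bash
python3 - <<'E'
from station import order, read_state
s=read_state(); print(s['clock'],s['position'],s['ft_force']); print(order.finish_job())
E
```

```text
19.85 [ 0.51093034 -0.18582751  0.09653378] [-2.70836314 -4.38956248  7.87653999]
the job is handed in; nothing more can be done
None
```

I shut the hold-down flap, then pushed the lever down to level. I handed the job in at 19.85 s with the arm still holding the lever down.

- **Flap:** It pressed fully shut, held 24 N with about 0.1 mm of give, and its corner was within about 2 px (in the enlarged view) of where a shut flap should appear. That the tongue snapped in is inferred from this and from the straight front edge; I did not see it behind the rim up close.
- **Lever:** The fingertip height puts it at about 0.646 rad and the side-camera fit at 0.65–0.66 rad, against 0.65 for level. The push was about 8–9 N down, within the expected 6–11 N. There was also a steady sideways force of about 5 N, which I put down to friction.
- **Dowel:** I did not measure how far it stands out; the 20 mm follows from the lever being level.
- **Disagreement:** The closed fingertips turned out to be about 19 mm behind the TCP, not 11 mm ahead as the text says. I saw this in the pictures and measured it on the shut flap. The lever height depends on that measurement, and the camera fit agrees with it.
- **Bystanders:** The finished rail, glue bottle and dowel tray were not touched.

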